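# Load and arm the watch demagnetiser

### The job

Slide the orange carrier of watches along its plate, without lifting it, fully home between the blue housings against the back stop. Then lift the red sprung guard cover on the grey control box, flip the toggle beneath it all the way over to the far side (away from the lip of the cover), and let the cover sink fully shut over it by itself. Leave the other things on the bench alone.

Things in the scene. Friction and masses are not known exactly. Their poses are not given: they have to be found in the camera images.
- bay: Fixed demagnetiser bay: aluminium plate 260 x 170 x 8 mm (x -170 to +90, y +-85), its top at z 8. Origin: on the table below the centre of the fully home carrier; x = the way the carrier slides in (away from the robot at yaw 0), z up. Nothing but the carrier stands on it before x -55.
- bay_mouth (a point): Middle of the bay's mouth, at bay x -55, z 8 mm. Steel flares 22 mm high narrow from 126 mm wide here to 101 mm at x -20; from there to x +60 blue housings, tops at z 38 mm, leave a channel 104 mm wide about y 0.
- bay_stop (a point): Foot of the blue back stop's front face, at bay x +55, y 0, z 8 mm; the stop's top is at z 53 mm. The carrier's front face rests on it when home.
- carrier: Loose orange tray with four watch heads fixed in it, 110 (x) x 90 (y) x 22 (z) mm, about 0.35 kg. Origin: centre of underside. Starts on the plate 115-130 mm before home, up to 8 mm off sideways and 7 degrees askew. Too wide to grasp: push its rear (-x) face, best with two spread fingertips; it slides with 1-5 N. Home: origin at bay x 0, y within 6 mm.
- box: Fixed grey control box, 122 (x -37 to +85) x 130 x 35 mm; origin on the table, z up, x from the cover's lip side to its hinge side (away from the robot at yaw 0). Round the toggle on its top runs a low black frame (x -30 to +40, y +-38, up to z 43 mm).
- guard (a joint): Angle of the red cover: 0 shut, to 1.75 rad wide open; the lip swings up and over to box +x. A light spring and its weight always pull it shut against a damper: about 3 N at the lip lifts it at 0.5 rad/s; it never stays open. Let go at 1.5 rad it sinks slowly (about 0.2 rad/s, shut after some 8 s), so the toggle must be thrown at once, or the cover held up.
- guard_lip (a point): Middle of the lip's outer lower edge; shut: box x -62, z 74 mm. The cover is a hollow hood, shut x -37 to +45, y +-42, z 45 to 105 mm, 4 mm walls. Half-way up its front wall a lip 84 mm wide, 5 mm thick sticks out 25 mm to -x. Below the lip all is free to the table: a fingertip tilted 20 to 45 degrees hooks under it and swings it up.
- guard_hinge (a point): Point on the hinge line of the cover (along the box's y), in its middle: box x +45, z 45 mm.
- toggle (a joint): Angle of the toggle: 0 (to 0.06 at the start) leaning to the lip side (-x of the box) = off; 0.6 = fully over, leaning to +x (hinge side) = on. It stays where it is left; about 1 N at its tip moves it.
- toggle_tip (a point): Tip of the toggle, a steel paddle with a white end, 55 mm long, 24 wide (y), 10 thick, pivot along the box's y at box x +5, z 37 mm. Tip at box x -11 (off) or +21 (on), z 90 mm. The shut cover hides it from above and the front and clears it either way; with the cover well up it stands free.
- pencil: Loose red pencil, 158 mm long, 9 mm thick, lying between bay and box; origin near its middle. Leave it.
- snips: Loose black and steel snips, about 140 mm long, lying on the table to the left. Leave them.
- tweezers: Loose steel tweezers, 130 mm long, lying on the table to the right. Leave them.
- dispenser: Loose white square bottle with a steel pump top, 70 x 70 x 117 mm, to the left. Leave it.
- basket: Loose black tray 200 x 130 x 55 mm holding a dark red ball (top at 81 mm), to the right. Leave it.

How it is judged:
By the outcome, as a careful person would: the job done as asked, in the order asked, and still so for the second after the job is handed in, with the robot touching nothing.
It also fails if it takes over 72 s, if anything falls off the work surface, if the arm or the gripper's body presses on something with over 40 N, if the wrist force passes 120 N, or if a joint passes its speed limit or range.

### The arm

A 6-joint arm with a two-finger parallel gripper is mounted at the origin on the work surface. World frame = base frame: x ahead of the robot, y to its left, z up, the work surface at z = 0. Lengths are in m, angles in rad, forces in N, time in s.
With the tool pointing down it reaches from about 0.375 to 0.975 m from the base axis. Payload 3.8 kg.
Tool frame: the origin (TCP) lies midway between the tips of the shut fingers; the grasp point (between the pads) lies 19 mm behind it; x points along the fingers, y is the direction in which the jaws open and shut, and the axes are right-handed (so a half turn about x gives the same grasp; the last joint's range is limited). The gripper opens to 88 mm and grips with 3 to 60 N. Pads are 18 mm wide; open, the fingers measure 123 mm over their backs; the gripper's body (75 mm by 187 mm) begins 45 mm behind the grasp point.
Start: joints at [-1.156, 0.264, 1.604, -0, 1.274, -0.037], TCP at [0.295, -0.607, 0.239] pointing down, gripper open.
Joint ranges: [-2.63, 2.63], [-0.94, 2.18], [0.31, 2.57], [-1.31, 4.45], [0, 2.66], [-2.55, 2.55]. Speed limits (rad/s): [2.57, 2.57, 3.14, 3.14, 3.14, 3.14].

### API

Orientations are given as a rotation vector (axis times angle).
In Python, from cell import manip, inverse_kinematics, cams, order gives the robot as it stands. Calls block until the motion is done:
- manip.move_pose(position, orientation): joint-space move of the TCP to a pose.
- manip.move_linear(position, rate=0.15, rot=None): straight line of the TCP; rot=None keeps the orientation; rate is the mean speed in m/s.
- manip.set_joints(angles): joint-space move.
- manip.set_gripper(opening, force=None): finger opening in m; force is the grip in N (None keeps the last); returns when the fingers have stopped.
- manip.dwell(seconds).
- inverse_kinematics(position, orientation): joint angles nearest the present ones, or None.
- manip.state(): the state.
- cams.capture(name): name is "side" or "top" or "wrist"; returns a dict with "image" (384x512x3 uint8, blue, green, red), "z_map" (384x512 float32, m along the optical axis (not along the pixel's ray), 0 where there is no reading), "intrinsics" (3x3 intrinsics, pixels), "position" and "orientation" of the camera in the world; the wrist camera has in their place "T_tool_cam" (4x4, takes a point from camera to tool coordinates, whose origin is the TCP and whose axes are the tool frame's). Camera axes: x right, y down, z forward; pixel columns grow to the right and rows downward; lengths in m; the calibration is good to about 2 mm. A picture is of the moment at which its call begins: read the wrist's pose just before it.
A pose or a line that the arm cannot do raises manip.IKError and nothing moves.
- order.close_job(): hands the job in, once; it reports no verdict.
The state is a dict: "clock": time; "joint_pos": joint angles; "joint_velocities": joint speeds; "tau": joint torques, N m; "tool_pos": TCP position; "tcp_rot": TCP orientation; "contact_force": force on the tool from outside, world axes, zero at the start; "moment": the same for the moment, N m; "gripper_width": finger opening in m.
Only numpy, scipy, OpenCV 4.12 (cv2) and the standard library are available. Lean on these libraries where they do the work, as an engineer would, in place of code of your own. Each camera call takes 0.05 s, during which the arm holds its last target. There are 200 camera calls.

## Working session

There is one attempt and no reset: what is moved stays moved. The work goes in short steps, each a Python script; the robot and the scene stay as the last script left them, time stands still between calls to the robot, and variables do not carry over. Pictures are saved under pics/ and viewed, about 8 in all and at most 12, crops included, and the job is handed in when it is done.

```bash
mkdir -p pics; ls
cat > h.py <<'E'
import numpy as np, cv2
from scipy.spatial.transform import Rotation as R
from cell import manip, inverse_kinematics, cams, order
def cap(n):
    c=cams.capture(n); return c
def cloud(c):
    K=np.array(c["intrinsics"]);z=c["z_map"];h,w=z.shape
    u,v=np.meshgrid(np.arange(w),np.arange(h))
    p=np.stack([(u-K[0,2])/K[0,0]*z,(v-K[1,2])/K[1,1]*z,z],-1)
    o=np.array(c["orientation"]);M=R.from_rotvec(o).as_matrix() if o.shape==(3,) else o
    return p@M.T+np.array(c["position"])
E
python3 - <<'E'
from h import *
for n in("top","side"):
    c=cap(n);cv2.imwrite(f"pics/{n}0.png",c["image"]);print(n,c["position"],c["orientation"],c["intrinsics"])
    np.savez(f"{n}0.npz",**{k:np.array(v) for k,v in c.items()})
s=manip.state();print(s)
a=cv2.imread("pics/top0.png");b=cv2.imread("pics/side0.png")
E
```

```text
pics
top [ 0.37293655 -0.00674588  1.28635454] [-2.17067087  2.12958725 -0.13697715] [[387.44071239   0.         256.28463017]
 [  0.         387.44071239 196.84821507]
 [  0.           0.           1.        ]]
side [0.48602877 0.63498858 0.8485718 ] [-0.10634467  2.91676507 -1.09042385] [[347.64232725   0.         254.84744791]
 [  0.         347.64232725 190.05474385]
 [  0.           0.           1.        ]]
{'clock': 0.1, 'joint_pos': array([-1.15595894e+00,  2.64670075e-01,  1.60519743e+00, -3.98578463e-05,
        1.27369486e+00, -3.69132324e-02]), 'joint_velocities': array([-0.00038626, -0.00294186, -0.00146225, -0.00071854, -0.00027601,
       -0.00049299]), 'tau': array([-7.58102965e-05, -5.03618789e+01, -3.58072543e+01,  7.30441441e-02,
        2.33011425e-02, -5.10705001e-05]), 'tool_pos': array([ 0.29439302, -0.60672749,  0.23753932]), 'tcp_rot': array([ 1.97101393,  0.45498884, -1.97183805]), 'contact_force': array([-0.64066115, -0.50109716, -0.44682033]), 'moment': array([-0.01826316, -0.02756305, -0.04622613]), 'gripper_width': 0.08834040548754557}
```

View pics/top0.png

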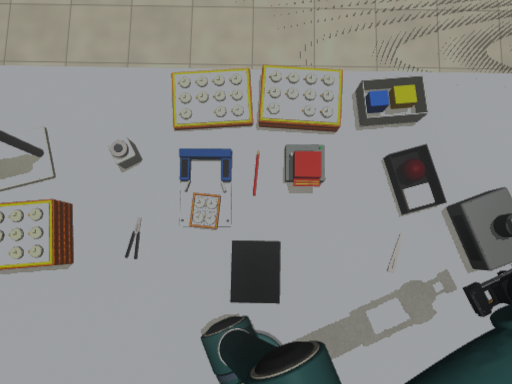

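View pics/side0.png

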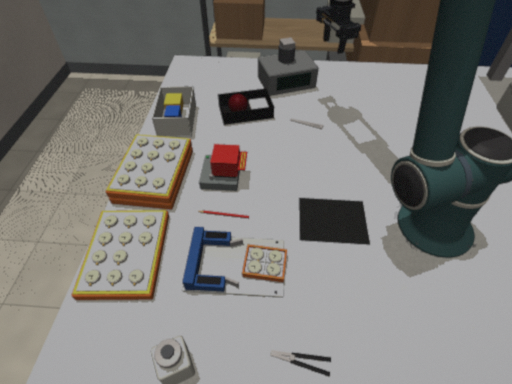

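The top view shows the bay at about (205,188), with the carrier at (205,211) slightly askew. The box is at (305,163), with the red cover's lip towards the robot at (305,183). The pencil lies between bay and box at (256,172). Next I'll measure these from depth and colour.

```bash
cat > m.py <<'E'
from h import *
def load(n): return dict(np.load(f"{n}.npz"))
def rect(p):
    (cx,cy),(w,h),a=cv2.minAreaRect((p[:,:2]*1000).astype(np.float32)); return np.round([cx,cy,w,h,a],1)
def ray(c,z,pix):
    K=c["intrinsics"];d=np.c_[(pix-K[[0,1],[2,2]])/K[0,0],np.ones(len(pix))]@R.from_rotvec(c["orientation"]).as_matrix().T
    return c["position"]+d*((z-c["position"][2])/d[:,2])[:,None]
E
python3 - <<'E'
from m import *
for n,win in(("top0",(170,130,345,240)),("side0",(170,130,300,300))):
    c=load(n);P=cloud(c);hsv=cv2.cvtColor(c["image"],cv2.COLOR_BGR2HSV);H,S,V=[hsv[...,i].astype(int) for i in range(3)]
    W=np.zeros(H.shape,bool);W[win[1]:win[3],win[0]:win[2]]=1
    W&=c["z_map"]>0
    print(n,"table z",np.median(P[W][:,2]))
    ms={"blue":(H>105)&(H<130)&(S>120),"orange":(H>4)&(H<20)&(S>120)&(V>100),"red":((H<4)|(H>175))&(S>150)&(V>60)}
    for k,m in ms.items():
        nb,l,st,ce=cv2.connectedComponentsWithStats((m&W).astype(np.uint8),connectivity=8)
        for i in range(1,nb):
            if st[i,4]<25: continue
            p=P[l==i]
            print(k,st[i],"z pct",np.round(np.percentile(p[:,2],[5,50,95])*1000),"rect",rect(p))
E
```

```text
top0 table z 0.0004811891093414733
blue [180 149  51   8 385] z pct [47. 51. 56.] rect [680.8 172.1  25.8 164.1   0.8]
blue [180 158  10  22  69] z pct [33. 37. 40.] rect [629.5 240.2  29.8  72.4  87.5]
blue [221 158  10  22  82] z pct [34. 37. 40.] rect [631.9 103.9  28.3  71.8  88.6]
orange [295 180  24   5 106] z pct [75. 78. 82.] rect [ 584.7 -156.4   14.7   72.8    1.1]
orange [190 193  30  35 150] z pct [23. 28. 33.] rect [493.9 170.   89.5 107.3  85.5]
red [295 152  26  25 647] z pct [100. 104. 107.] rect [ 6.372e+02 -1.564e+02  7.790e+01  7.880e+01  4.000e-01]
red [255 155   3  25  34] z pct [ 3.  7. 10.] rect [645.1   4.4   4.7  82.7  86.1]
red [294 178  26   8  67] z pct [75. 78. 81.] rect [ 586.1 -156.4   23.3   79.4    1. ]
side0 table z 0.0018102528297874176
blue [ 183  227   47   64 1093] z pct [26. 47. 55.] rect [643.4 176.7  99.4 167.9   0.7]
orange [170 140  21  56 108] z pct [57. 60. 62.] rect [ 782.9 -137.5  248.1    5.4   87.1]
orange [239 152   7  17  88] z pct [77. 79. 82.] rect [ 5.843e+02 -1.560e+02  1.720e+01  7.510e+01  2.000e-01]
orange [243 245  44  35 232] z pct [27. 30. 33.] rect [493.5 171.9  91.7 107.9  86. ]
red [211 145  34  32 813] z pct [ 58. 103. 107.] rect [ 628.7 -152.   101.6   88.6    4.5]
red [209 212  39   6  45] z pct [ 7.  9. 12.] rect [613.2   9.1   7.3 117.8  84.7]
```

Run:
```python
import cv2
a=cv2.imread("pics/top0.png")[140:240,165:335]
cv2.imwrite("pics/crop0.png",cv2.resize(a,None,fx=4.7,fy=4.7,interpolation=cv2.INTER_CUBIC))
```

```text
(no output)
```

View pics/crop0.png

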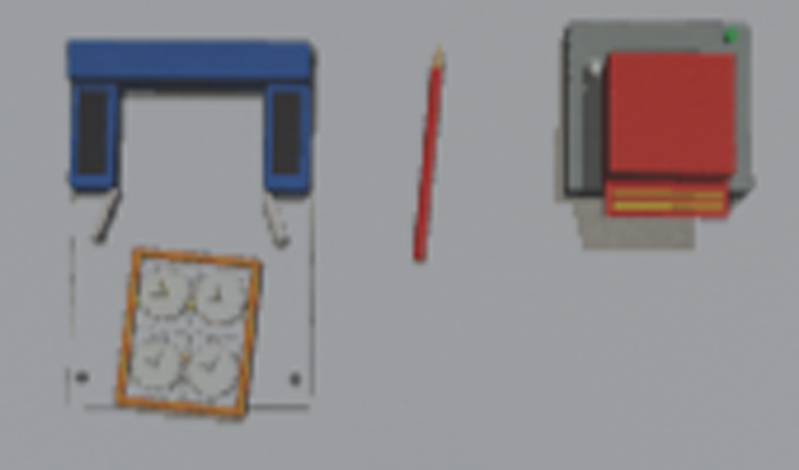

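The crop confirms the layout. The bay yaws by about +0.8°, with its origin near (0.612, 0.171). The carrier is about 119 mm short of home and askew by about -5°. Its sizes (107x90) and heights match the description. The box origin is near (0.633, -0.156), with a yaw of about 0.7°. I'll push the carrier now.

```bash
cat >> h.py <<'E'
def rot(yaw,tilt=0):  # tool x down, tilted towards +x of the target frame by tilt; tool y = target y
    M=np.array([[np.sin(tilt),0,np.cos(tilt)],[0,1,0],[-np.cos(tilt),0,np.sin(tilt)]])
    return (R.from_euler("z",yaw)*R.from_matrix(M)).as_rotvec()
def frame(org,yaw):
    M=R.from_euler("z",yaw).as_matrix()
    return lambda x,y,z: np.array([org[0],org[1],0])+M@np.array([x,y,z])
YB=np.radians(0.9);bay=frame((0.612,0.1712),YB)
YX=np.radians(0.7);box=frame((0.633,-0.1565),YX)
E
python3 - <<'E'
from h import *
s=manip.state();print(R.from_rotvec(s["tcp_rot"]).as_matrix().round(2).tolist())
o=rot(YB)
manip.move_pose(bay(-.205,0,.15),o);print("t",manip.state()["clock"],manip.state()["joint_pos"].round(2))
manip.set_gripper(0.050)
manip.move_linear(bay(-.205,0,.014),rate=.12);f0=manip.state()["contact_force"];print(f0,manip.state()["tool_pos"],manip.state()["clock"])
for x in (-.17,-.13,-.10,-.075):
    manip.move_linear(bay(x,0,.014),rate=.06);s=manip.state();print(x,s["tool_pos"].round(4),(s["contact_force"]-f0).round(1),s["clock"])
    if np.linalg.norm((s["contact_force"]-f0))>15: break
E
```

```text
[[-0.0, 0.44, -0.9], [0.0, -0.9, -0.44], [-1.0, -0.0, -0.0]]
t 2.875 [ 0.33 -0.11  2.18 -0.    1.08 -1.25]
[-0.11439209 -0.05761324  0.11025025] [0.40777274 0.16825208 0.01469037] 4.8667
-0.17 [0.4424 0.1686 0.0139] [ 0.8  0.3 -0.1] 5.6
-0.13 [0.4824 0.1692 0.0141] [-0.7  0.3 -0.2] 6.4167
-0.1 [0.5127 0.1697 0.0141] [-0.4 -0.7 -0.5] 7.0667
-0.075 [0.5378 0.1701 0.0141] [-0.1  0.  -0.4] 7.6333
```

Run:
```python
from h import *
F=lambda:manip.state()["contact_force"]
f0=F()
for x in np.arange(-.071,-.0575,.0015):
    manip.move_linear(bay(x,0,.014),rate=.03);s=manip.state();d=s["contact_force"]-f0
    print(round(x,4),s["tool_pos"].round(4),d.round(1),s["clock"])
    if abs(d[0])>10: break
c=cap("top");cv2.imwrite("pics/a.png",cv2.resize(c["image"][130:250,160:340],None,fx=4.4,fy=4.4,interpolation=cv2.INTER_CUBIC))
```

```text
-0.071 [0.5412 0.1701 0.0141] [0.3 0.8 0.3] 7.9167
-0.0695 [0.5422 0.1701 0.014 ] [-1.3  0.2  1.4] 8.1667
-0.068 [0.544  0.1701 0.0139] [-0.7  0.5  0.8] 8.4167
-0.0665 [0.5458 0.1702 0.0139] [-1.4 -0.2 -0.8] 8.6667
-0.065 [0.5473 0.1702 0.014 ] [ 0.2 -0.3 -1.3] 8.9167
-0.0635 [0.5477 0.1702 0.0139] [-4.4  0.3  3.8] 9.1667
-0.062 [0.5477 0.1701 0.0138] [-8.9  0.7  8.5] 9.4167
-0.0605 [0.5477 0.1701 0.0137] [-12.8   1.4  10.5] 9.6667
```

View pics/a.png

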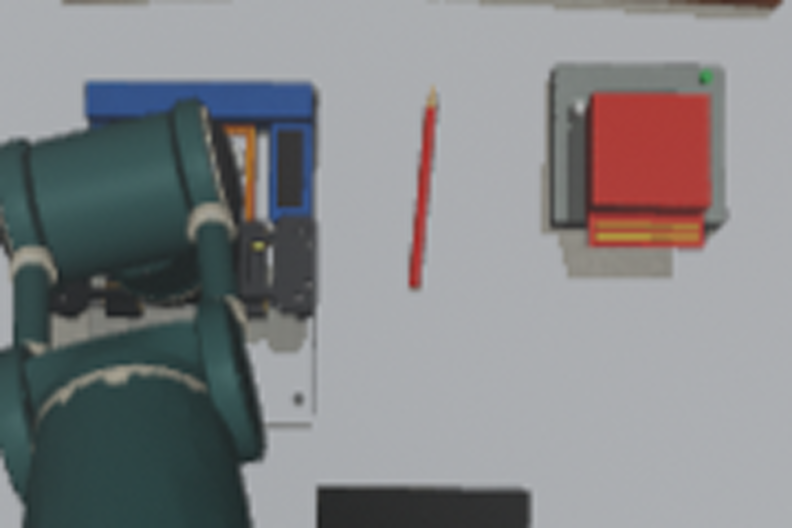

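The carrier stopped firmly at TCP bay x -64 mm, which is exactly home, and its front is visible up against the stop. I'll back off and check, then go to the start pose for the cover.

```bash
cat >> h.py <<'E'
T=np.radians(40);OX=rot(YX,T)
E_=lambda th:np.array([.045,.045])+np.hypot(.107,.029)*np.array([-np.cos(np.arctan2(29,107)+th),np.sin(np.arctan2(29,107)+th)])
def tcp_of(C): # front tip corner (box x,z) -> TCP (box x,z)
    return np.asarray(C)-.009*np.array([np.cos(T),np.sin(T)])
def C_of(th,d=.012):
    u=min(th,np.pi/2-T)   # beyond this the finger lies flat, then the corner rides on the underside
    if th<=np.pi/2-T: v=np.array([np.sin(T),-np.cos(T)])
    else: v=np.array([np.cos(th),-np.sin(th)])
    return E_(th)+d*v
def go(C,rate,y=0.): t=tcp_of(C); manip.move_linear(box(t[0],y,t[1]),rate=rate)
E
python3 - <<'E'
from h import *
from m import rect
manip.move_linear(bay(-.11,0,.016),rate=.1)
manip.move_linear(bay(-.13,0,.20),rate=.2)
manip.set_gripper(0)
t=tcp_of(C_of(0)+np.array([-.04,-.0]))
q=inverse_kinematics(box(t[0],0,t[1]+.08),OX);print(q)
manip.move_pose(box(t[0],0,t[1]+.08),OX);print(manip.state()["clock"],manip.state()["tool_pos"],box(t[0],0,t[1]+.08))
for th in (0,.5,1,1.5,1.65):
    k=tcp_of(C_of(th));print(th,C_of(th).round(3),inverse_kinematics(box(k[0],0,k[1]),OX))
c=cap("top");P=cloud(c);hsv=cv2.cvtColor(c["image"],cv2.COLOR_BGR2HSV);H,S,V=[hsv[...,i].astype(int) for i in range(3)]
W=np.zeros(H.shape,bool);W[130:250,165:345]=1
for k,m in {"blue":(H>105)&(H<130)&(S>120),"or":(H>4)&(H<20)&(S>120)&(V>100),"red":((H<4)|(H>175))&(S>150)&(V>60)}.items():
    nb,l,st,ce=cv2.connectedComponentsWithStats((m&W).astype(np.uint8))
    for i in range(1,nb):
        if st[i,4]>25: p=P[l==i];print(k,st[i],rect(p),np.median(p[:,2]).round(3))
cv2.imwrite("pics/b.png",cv2.resize(c["image"][130:250,160:340],None,fx=4.4,fy=4.4,interpolation=cv2.INTER_CUBIC))
E
```

```text
NoneTraceback (most recent call last):
  File "<stdin>", line 8, in <module>
cell.IKError: the arm cannot take that pose within its joint ranges
```

Run:
```python
from h import *
import h
print(manip.state()["clock"],manip.state()["tool_pos"],manip.state()["gripper_width"])
for T in (20,30,40):
  h.T=np.radians(T)
  for roll in range(-180,180,30):
    o=(R.from_rotvec(rot(YX,h.T))*R.from_euler("x",roll,degrees=True)).as_rotvec()
    r=[]
    for C in [C_of(0)+[-.04,.08],C_of(0),C_of(.5),C_of(1),C_of(1.6),[-.03,.08],[.016,.08]]:
        k=tcp_of(C);q=inverse_kinematics(box(k[0],0,k[1]),o);r.append(None if q is None else np.round(q,2).tolist())
    print(T,roll,sum(x is not None for x in r),r[0] if r[0] else '',r[1] if r[1] else '',r[4] if r[4] else '')
```

```text
12.2583 [0.48203104 0.1691896  0.20006371] 0.000530064480793905
20 -180 7 [-0.43, -0.08, 2.21, 0.23, 0.7, 0.98] [-0.39, 0.11, 2.19, 0.27, 0.53, 0.95] [-0.3, 0.24, 1.87, 0.17, 0.7, 1.15]
20 -150 7 [-0.43, -0.08, 2.21, 0.23, 0.7, 1.5] [-0.39, 0.11, 2.19, 0.27, 0.53, 1.48] [-0.3, 0.24, 1.87, 0.17, 0.7, 1.67]
20 -120 7 [-0.43, -0.08, 2.21, 0.23, 0.7, 2.03] [-0.39, 0.11, 2.19, 0.27, 0.53, 2.0] [-0.3, 0.24, 1.87, 0.17, 0.7, 2.19]
20 -90 2 [-0.43, -0.08, 2.21, 0.23, 0.7, 2.55] [-0.39, 0.11, 2.19, 0.27, 0.53, 2.53] 
20 -60 0   
20 -30 1   [-0.3, 0.24, 1.87, 0.17, 0.7, -2.52]
20 0 7 [-0.43, -0.08, 2.21, 0.23, 0.7, -2.16] [-0.39, 0.11, 2.19, 0.27, 0.53, -2.19] [-0.3, 0.24, 1.87, 0.17, 0.7, -2.0]
20 30 7 [-0.43, -0.08, 2.21, 0.23, 0.7, -1.64] [-0.39, 0.11, 2.19, 0.27, 0.53, -1.66] [-0.3, 0.24, 1.87, 0.17, 0.7, -1.47]
20 60 7 [-0.43, -0.08, 2.21, 0.23, 0.7, -1.11] [-0.39, 0.11, 2.19, 0.27, 0.53, -1.14] [-0.3, 0.24, 1.87, 0.17, 0.7, -0.95]
20 90 7 [-0.43, -0.08, 2.21, 0.23, 0.7, -0.59] [-0.39, 0.11, 2.19, 0.27, 0.53, -0.62] [-0.3, 0.24, 1.87, 0.17, 0.7, -0.42]
20 120 7 [-0.43, -0.08, 2.21, 0.23, 
[... 1988 characters left out ...]
.45, 0.32, 1.83] [-0.36, 0.15, 2.12, 0.86, 0.32, 2.54]
40 -30 2  [-0.49, 0.07, 2.4, 1.45, 0.32, 2.35] 
40 0 0   
40 30 4 [-0.54, -0.17, 2.42, 0.93, 0.44, -2.37]  [-0.36, 0.15, 2.12, 0.86, 0.32, -2.17]
40 60 7 [-0.54, -0.17, 2.42, 0.93, 0.44, -1.85] [-0.49, 0.07, 2.4, 1.45, 0.32, -2.36] [-0.36, 0.15, 2.12, 0.86, 0.32, -1.65]
40 90 7 [-0.54, -0.17, 2.42, 0.93, 0.44, -1.32] [-0.49, 0.07, 2.4, 1.45, 0.32, -1.84] [-0.36, 0.15, 2.12, 0.86, 0.32, -1.13]
40 120 7 [-0.54, -0.17, 2.42, 0.93, 0.44, -0.8] [-0.49, 0.07, 2.4, 1.45, 0.32, -1.31] [-0.36, 0.15, 2.12, 0.86, 0.32, -0.6]
40 150 7 [-0.54, -0.17, 2.42, 0.93, 0.44, -0.28] [-0.49, 0.07, 2.4, 1.45, 0.32, -0.79] [-0.36, 0.15, 2.12, 0.86, 0.32, -0.08]
```

```bash
cat >> h.py <<'E'
T=np.radians(33);OX=(R.from_rotvec(rot(YX,T))*R.from_euler("x",180,degrees=True)).as_rotvec()
E
python3 - <<'E'
from h import *
from m import rect
t=tcp_of(C_of(0)+np.array([-.04,.08]))
manip.move_pose(box(t[0],0,t[1]),OX);s=manip.state();print(s["clock"],s["tool_pos"],box(t[0],0,t[1]),s["joint_pos"].round(2))
c=cap("top");P=cloud(c);hsv=cv2.cvtColor(c["image"],cv2.COLOR_BGR2HSV);H,S,V=[hsv[...,i].astype(int) for i in range(3)]
W=np.zeros(H.shape,bool);W[130:250,165:345]=1
for k,m in {"blue":(H>105)&(H<130)&(S>120),"or":(H>4)&(H<20)&(S>120)&(V>100),"red":((H<4)|(H>175))&(S>150)&(V>60)}.items():
    nb,l,st,ce=cv2.connectedComponentsWithStats((m&W).astype(np.uint8),connectivity=8)
    for i in range(1,nb):
        if st[i,4]>25: p=P[l==i];print(k,st[i],rect(p),np.median(p[:,2]).round(3))
d=cap("side")
im=np.vstack([cv2.resize(c["image"][140:250,165:345],(720,440),interpolation=cv2.INTER_CUBIC)])
cv2.imwrite("pics/b.png",np.hstack([cv2.resize(c["image"][140:240,165:345],(400,222)),cv2.resize(d["image"][100:300,170:350],(400,444))[:222]*0+0])if 0 else im)
cv2.imwrite("pics/b2.png",cv2.resize(d["image"][110:300,170:350],(720,600)[::1],interpolation=cv2.INTER_CUBIC))
E
```

```text
13.9167 [ 0.5302948  -0.15747939  0.1393286 ] [ 0.52999532 -0.1577585   0.1390342 ] [-0.5  -0.15  2.35  0.59  0.5   0.6 ]
blue [180 149  51   8 386] [572.9  77.6 412.1 135.9  41.1] 0.052
blue [180 158  10  22  68] [629.2 239.6  29.3  71.6  89.4] 0.037
blue [221 158  10  22  81] [516.9  65.4 318.7  46.4  18.4] 0.037
or [190 159  28  33 171] [6.120e+02 1.786e+02 1.073e+02 9.170e+01 4.000e-01] 0.028
or [295 180  24   5 106] [499.2 -79.3  61.6 284.6  47.9] 0.078
red [294 152  27  34 704] [ 517.6 -116.4  106.6  347.1   69.9] 0.104
red [253 155   5  40  56] [619.8   6.3   4.8 133.9  85.8] 0.008
```

View pics/b2.png

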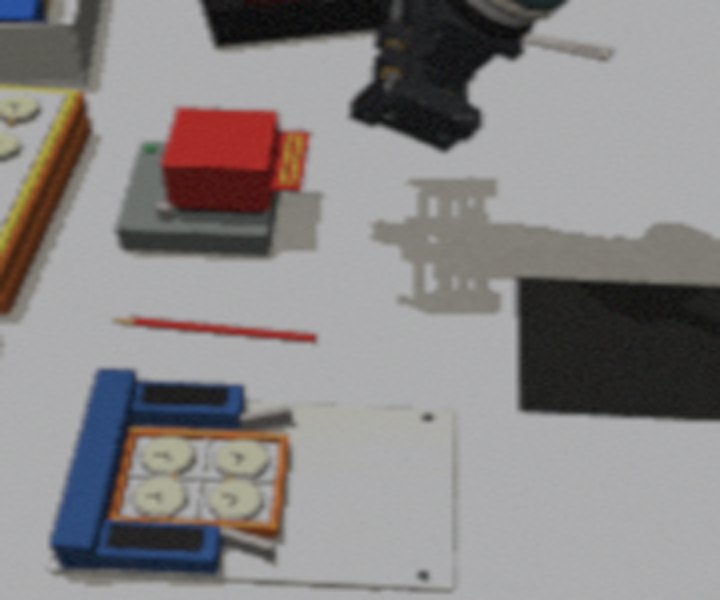

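The carrier is visibly home against the stop, at x 612.0 as expected. Its lateral centre reads about 178 mm against the bay's 172 mm, so I'll measure that properly before going on.

Run:
```python
from h import *
from m import ray
def sub(g,a,b): pass
for n in("top","side"):
    c=cap(n);np.savez(n+"1.npz",**{k:np.array(v) for k,v in c.items()})
    c={k:np.array(v) for k,v in c.items()}
    hsv=cv2.cvtColor(c["image"],cv2.COLOR_BGR2HSV);H,S,V=[hsv[...,i].astype(int) for i in range(3)]
    h,w=H.shape;u,v=np.meshgrid(np.arange(w),np.arange(h));pix=np.c_[u.ravel(),v.ravel()]
    A=ray(c,.030,pix).reshape(h,w,3)
    near=(abs(A[...,0]-.612)<.07)&(abs(A[...,1]-.172)<.06)
    p=A[near&(H>4)&(H<22)&(S>90)&(V>90)]
    print(n,"carrier y pct",np.percentile(p[:,1],[0,2,50,98,100]).round(4),"x",np.percentile(p[:,0],[0,2,98,100]).round(4))
    B=ray(c,.038,pix).reshape(h,w,3)
    blue=(H>105)&(H<130)&(S>100)&(abs(B[...,0]-.625)<.025)
    q=B[blue&(abs(B[...,1]-.172)<.12)]; l=q[q[:,1]>.172,1];r=q[q[:,1]<.172,1]
    print(" housings y left",l.min().round(4),l.max().round(4),"right",r.min().round(4),r.max().round(4))
    C=ray(c,.053,pix).reshape(h,w,3)
    q=C[(H>105)&(H<130)&(S>100)&(abs(C[...,0]-.682)<.01)&(abs(C[...,1]-.172)<.12)];print(" stop y",q[:,1].min(),q[:,1].max())
c=dict(np.load("side1.npz"))
cv2.imwrite("pics/c.png",cv2.resize(np.load("top1.npz")["image"][140:240,170:250],(640,800)[:2],interpolation=cv2.INTER_CUBIC)[:600])
```

```text
top carrier y pct [0.132  0.1325 0.1789 0.2227 0.2239] x [0.5558 0.5561 0.6645 0.6665]
 housings y left 0.2243 0.2549 right 0.0889 0.1193
 stop y 0.08991305447717135 0.25391329467395357
side carrier y pct [0.1317 0.1326 0.1695 0.2262 0.2293] x [0.5566 0.5575 0.6671 0.6682]
 housings y left 0.2291 0.2661 right 0.0928 0.1337
 stop y 0.09192819722427459 0.27279185489163366
```

View pics/c.png

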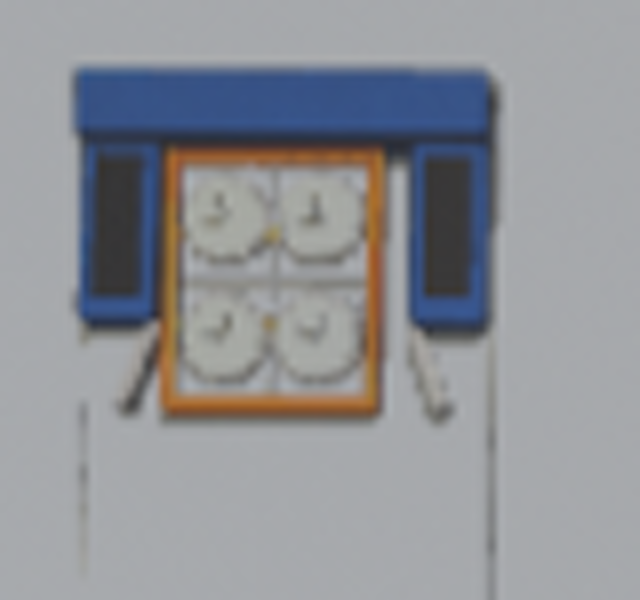

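The picture shows the carrier home against the stop but touching the left flare. That puts it about 5.5–6 mm off centre, right at the limit. I'll nudge its rear-left corner about 5 mm to the right with a 45° finger face, which also keeps it pressed to the stop.

```bash
cat > nudge.py <<'E'
from h import *
from m import ray
def carrier():
    c={k:np.array(v) for k,v in cap("top").items()}
    hsv=cv2.cvtColor(c["image"],cv2.COLOR_BGR2HSV);H,S,V=[hsv[...,i].astype(int) for i in range(3)]
    h,w=H.shape;u,v=np.meshgrid(np.arange(w),np.arange(h));A=ray(c,.030,np.c_[u.ravel(),v.ravel()]).reshape(h,w,3)
    m=(abs(A[...,0]-.612)<.07)&(abs(A[...,1]-.172)<.06)&(H>4)&(H<22)&(S>90)&(V>90);p=A[m]
    print("carrier y",p[:,1].min().round(4),p[:,1].max().round(4),"x",p[:,0].min().round(4),p[:,0].max().round(4),"rect",np.round(cv2.minAreaRect((p[:,:2]*1000).astype(np.float32))[2],1))
    return c
E
python3 - <<'E'
from nudge import *
a=YB-np.pi/4;o=rot(a)
if inverse_kinematics(bay(-.11,.049,.15),o) is None: o=(R.from_rotvec(o)*R.from_euler("x",np.pi)).as_rotvec()
manip.move_pose(bay(-.11,.049,.15),o)
manip.move_linear(bay(-.11,.049,.016),rate=.15)
manip.move_linear(bay(-.075,.049,.016),rate=.08)
f0=manip.state()["contact_force"]
x=-.0735
while x<-.055:
    manip.move_linear(bay(x,.049,.016),rate=.05);s=manip.state();d=s["contact_force"]-f0
    if d[0]<-6 or np.linalg.norm(d)>12: break
    x+=.0015
print("contact",x,d.round(1),s["clock"],s["tool_pos"].round(4))
for k in range(1,5):
    manip.move_linear(bay(x,.049-.0015*k,.016),rate=.03);s=manip.state();print(k,(s["contact_force"]-f0).round(1),s["tool_pos"].round(4))
    if np.linalg.norm(s["contact_force"]-f0)>25: break
y=.049-.0015*k
manip.move_linear(bay(-.10,y,.016),rate=.12)
manip.move_linear(bay(-.12,y,.15),rate=.2)
t=tcp_of(C_of(0)+np.array([-.04,.08]))
manip.move_pose(box(t[0],0,t[1]),OX)
c=carrier();print(manip.state()["clock"])
cv2.imwrite("pics/d.png",cv2.resize(c["image"][140:215,170:250],(640,600),interpolation=cv2.INTER_CUBIC))
E
```

```text
contact -0.06599999999999999 [-7.7  2.4  5.7] 18.6583 [0.5426 0.2192 0.0154]
1 [-7.7  6.6  3.9] [0.5425 0.2188 0.0155]
2 [-9.4  7.4  4.5] [0.5423 0.2181 0.0156]
3 [-8.1  6.7  3.7] [0.5425 0.2162 0.0154]
4 [-7.6  6.7  3.7] [0.5425 0.2146 0.0154]
carrier y 0.1276 0.2174 x 0.5559 0.6647 rect 1.1
22.3583
```

View pics/d.png

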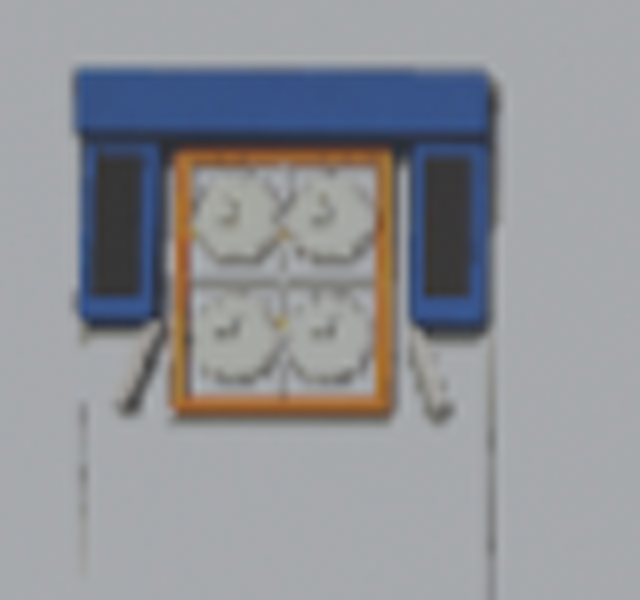

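The nudge worked: the carrier's centre is now at y ≈172.5 mm, about 1 mm off centre, square and against the stop. Next I'll hook the lip and swing the cover up, holding it there.

Run:
```python
from h import *
go(C_of(0)+[-.04,-.004],.15)
f0=manip.state()["contact_force"]
go(C_of(0)+[-.008,-.004],.08);print((manip.state()["contact_force"]-f0).round(1))
for th in np.r_[0,np.arange(.2,1.61,.2),1.66]:
    go(C_of(th),.09);s=manip.state();d=s["contact_force"]-f0;print(round(th,2),d.round(1),s["tool_pos"].round(3),round(s["clock"],2))
    if np.linalg.norm(d)>20: break
c=cap("side");cv2.imwrite("pics/e.png",cv2.resize(c["image"][80:230,170:370],(800,600),interpolation=cv2.INTER_CUBIC))
```

```text
[-1.   1.  -0.8]
0.0 [-0.6  0.4 -1.1] [ 0.57  -0.157  0.059] 23.87
0.2 [-3.9  1.1  0.4] [ 0.577 -0.157  0.079] 24.27
0.4 [-2.9  0.5 -0.3] [ 0.59  -0.157  0.098] 24.67
0.6 [-1.4  0.2 -0.7] [ 0.605 -0.157  0.114] 25.07
0.8 [-0.6  0.9 -0.3] [ 0.624 -0.157  0.127] 25.47
1.0 [-1.8  0.8 -1.8] [ 0.644 -0.156  0.136] 25.86
1.2 [-2.   0.3 -1. ] [ 0.663 -0.156  0.139] 26.23
1.4 [-1.7  0.8 -1.1] [ 0.683 -0.156  0.139] 26.59
1.6 [-1.2 -0.  -0.5] [ 0.703 -0.156  0.135] 26.96
1.66 [-2.2  0.7 -0.6] [ 0.708 -0.156  0.132] 27.21
```

View pics/e.png

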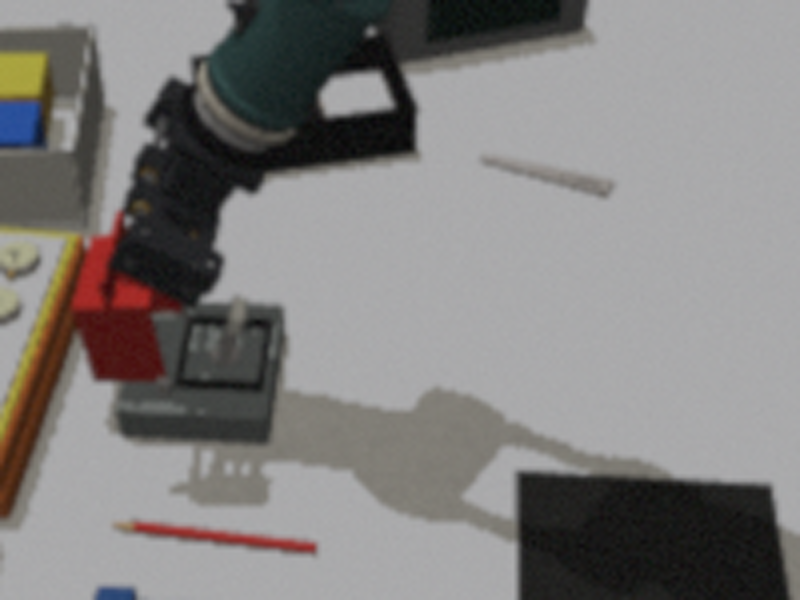

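The cover stands wide open on the fingertip, and the toggle is upright at (238,320), leaning to the lip side. Now I'll throw it quickly.

Run:
```python
from h import *
t0=manip.state()["clock"]
go([-.035,.128],.3);go([-.035,.082],.25)
f0=manip.state()["contact_force"]
go([.010,.082],.15);L=[]
for x in (.013,.0155,.018,.020,.022):
    go([x,.082],.05);s=manip.state();d=s["contact_force"]-f0;L.append((x,d.round(1).tolist(),s["tool_pos"].round(4).tolist(),round(s["clock"]-t0,2)))
    if d[0]<-5 or s["clock"]-t0>2.6: break
go([-.05,.10],.3)
go([-.11,.16],.3)
c=cap("side");t1=manip.state()["clock"]-t0;e=cap("top")
print(*L,sep="\n");print(t1)
cv2.imwrite("pics/f.png",np.hstack([cv2.resize(c["image"][110:210,190:290],(400,400),interpolation=cv2.INTER_CUBIC),cv2.resize(e["image"][130:200,270:340],(400,400),interpolation=cv2.INTER_CUBIC)]))
```

```text
(0.013, [1.3, 0.3, 0.0], [0.638, -0.1565, 0.0772], 1.58)
(0.0155, [-1.5, 1.3, 0.8], [0.6404, -0.1563, 0.0767], 1.83)
(0.018, [-13.2, 0.2, 6.9], [0.6417, -0.1561, 0.0762], 2.08)
2.941700000000001
```

View pics/f.png

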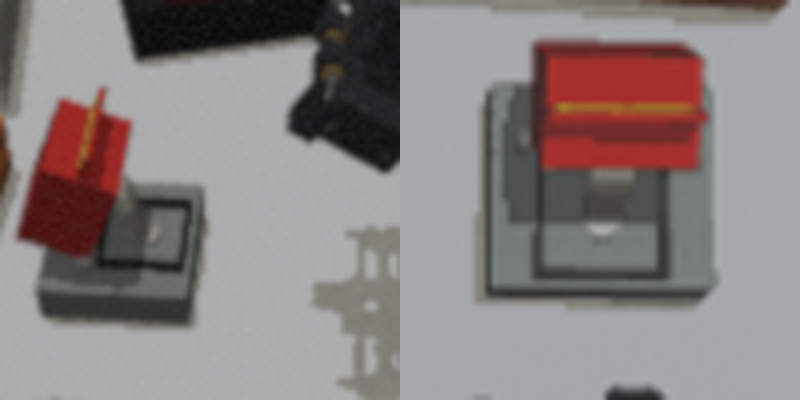

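The toggle leans to the hinge side and it met its end stop at 13 N. The cover is sinking on its own and the arm is clear. I'll wait for it to shut, then check.

Run:
```python
from nudge import *
from m import rect
manip.dwell(9.5)
def red():
    c=cap("top");P=cloud(c);hsv=cv2.cvtColor(c["image"],cv2.COLOR_BGR2HSV);H,S,V=[hsv[...,i].astype(int) for i in range(3)]
    W=np.zeros(H.shape,bool);W[130:200,285:340]=1
    p=P[W&((H<4)|(H>175))&(S>150)&(V>60)];q=p[p[:,2]>.09];print(manip.state()["clock"],rect(q),np.percentile(q[:,2],[5,50,95]).round(4),"lip z",np.median(p[(p[:,2]<.09)&(p[:,2]>.06)][:,2]).round(4))
red();manip.dwell(1.5);red();c=carrier();d=cap("side")
print(manip.state()["contact_force"].round(1))
cv2.imwrite("pics/g.png",cv2.resize(d["image"][100:300,160:370],(630,600),interpolation=cv2.INTER_CUBIC))
```

```text
39.8 [ 520.2 -113.3   98.9  349.7   69.9] [0.1002 0.1039 0.1079] lip z 0.0781
41.35 [ 520.5 -113.4   98.9  350.5   69.9] [0.1003 0.1041 0.1079] lip z 0.0776
carrier y 0.1276 0.2174 x 0.5559 0.6647 rect 1.1
[-0.2 -0.4  0.3]
```

View pics/g.png

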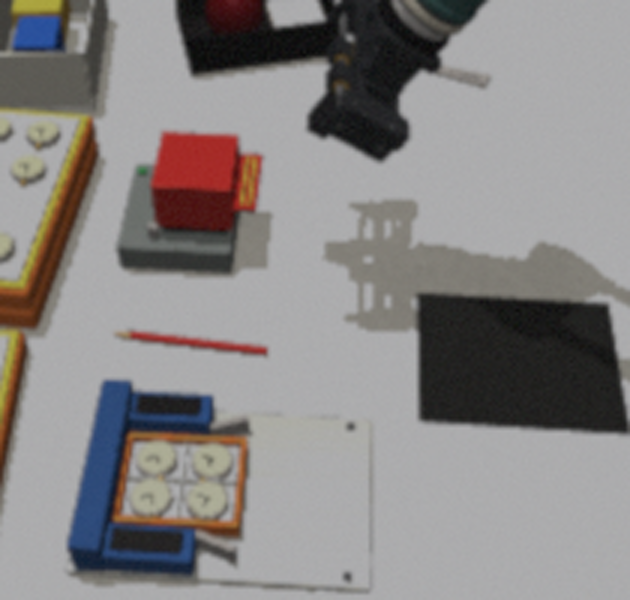

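The cover is shut: its top is at 104 mm and the lip at 78 mm, both as at the start. The carrier is home and the arm is touching nothing, so I'll hand it in.

```bash
python3 -c "
from h import *
order.close_job();print(manip.state()['clock'])"
```

```text
the job is handed in; nothing more can be done
the job is handed in; nothing more can be done
```

The job is handed in at about 41 s on the robot's clock: the carrier is home, the toggle is thrown and the cover is shut over it.

- **Carrier:** I pushed it in with two fingertips until it met the back stop at about 13 N. It first sat against the left flare, 5.5–6 mm off centre by the camera and right at the 6 mm limit. I nudged its rear corner about 5 mm sideways, without lifting it. The last top view puts it home in x, within about 1–2 mm of centre and square to the bay.
- **Cover and toggle:** I swung the cover up to about 1.65 rad and threw the toggle to its far end stop, which it met at about 13 N. A picture taken while the cover sank by itself showed the toggle leaning to the hinge side. The cover then read shut, with its top at 104 mm and lip at 78 mm, unchanged over 1.5 s. The toggle can't be seen once the cover is shut, so that picture is the last check on it.
- **Other checks:** Wrist force was near zero and the arm was clear at hand-in. I never moved near the loose items, and the pencil was unmoved in the last picture. I did not measure the other loose items one by one.
- **Disagreement:** The automatic outline fit on the cover's top was spoiled by stray depth points at its edges. I relied on the heights and the picture instead.

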